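# Drip off a stained slide and park it over the draining rack

## Task

The stained glass slide hangs from a swinging arm on the drip stand. Push the arm gently with a finger until the slide hangs over the middle of the glass trough, leave it there for three seconds to drip off, then push the arm back round until the slide hangs over the middle of the grey draining rack and leave it there. Only push the blue-sleeved arm: do not grip it, do not touch the glass slide, and do not move or lift the trough, the rack or the other things standing round the stand.

Things in the scene. Friction and masses are not known exactly. Their poses are not given: they have to be found in the camera images.
- stand: Drip stand fixed to the trolley: grey round foot 96 mm across, steel post 16 mm thick, black hub on top (32 mm across, highest point 160 mm). Origin on the post's axis at the trolley top; the arm turns about this vertical axis. Its x axis points away from the robot (yaw varies a little). Two round black seats lie at its foot, one to the left and one to the right.
- swing (a joint): Angle of the swinging arm about the post, rad: 0 = arm points along the stand's -x (towards the robot); it grows counter-clockwise seen from above (arm end moving toward the robot's right), with stops at -2.4 and +2.4, beyond both seats. The hinge has friction (about 0.08 N m: 1 N at the sleeve), no spring: the arm stays where it is left and hardly coasts.
- bar: The swinging arm itself: level aluminium bar, 10 mm square, at 142 mm above the trolley top (its centre line), running from the hub out to 140 mm from the axis; a short counterweight (22 mm thick) sticks out 58 mm on the opposite side. Origin on the post's axis at the trolley top; the bar points along this body's own -x.
- sleeve (a point): Middle of the blue sleeve on the arm, the place to push sideways: 76 mm from the axis, 142 mm above the trolley top; sleeve 48 mm long, 14 mm wide, 14 mm high. From 45 to 180 mm above the trolley top nothing else stands within 80 mm of the axis except post, hub and counterweight.
- glass_slide: Stained microscope slide, 26 x 4 x 76 mm, clipped under the end of the arm, long side hanging down: from 58 to 134 mm above the trolley top, middle 130 mm from the axis. Origin on the post's axis at the trolley top.
- slide_end (a point): Middle of the slide's lower edge, 58 mm above the trolley top, 130 mm from the axis. This point has to come over the trough or the rack.
- trough: Clear glass staining trough, open on top, 60 x 66 mm, 40 mm high, standing loose on one of the stand's two seats (either one; black rubber discs 104 mm across, 4 mm thick, fixed, centres 130 mm from the post's axis). Origin at the middle of its underside.
- rack: Grey slide draining rack, 50 x 100 mm, 30 mm high, standing loose on the other seat. Origin at the middle of its underside.
- pot: Pot of test strips with black cap, 43 mm across, 87 mm high, standing at the robot's left. Leave alone. Origin at the middle of its underside.
- carton: Small white carton with a purple stripe, 50 x 55 x 95 mm, at the robot's right. Leave alone. Origin at the middle of its underside.
- jar: Lidded glass staining jar with purple contents, 62 mm across, 118 mm high, behind the stand. Leave alone. Origin at the middle of its underside.
- dropper: Brown dropper bottle with black cap, 38 mm across, 103 mm high, behind the stand. Leave alone. Origin at the middle of its underside.
There are look-alikes about, which are no part of the job. Leave any red look-alike of the trough alone.

How it is judged:
By the outcome, as a careful person would: the job done as asked, in the order asked, and still so for the second after the job is handed in, with the robot touching nothing.
It also fails if it takes over 64 s, if anything falls off the work surface, if the arm or the gripper's body presses on something with over 40 N, if the wrist force passes 120 N, or if a joint passes its speed limit or range.

## Robot

A 7-joint arm with a two-finger parallel gripper is mounted at the origin on a cart in front of the work surface, level with it; the furniture and walls round the work are solid. World frame = base frame: x ahead of the robot, y to its left, z up, the work surface at z = 0. Lengths are in m, angles in rad, forces in N, time in s.
With the tool pointing down it reaches from about 0.35 to 0.9 m from the base axis. Payload 7.2 kg.
Tool frame: the origin (TCP) lies midway between the tips of the shut fingers; the grasp point (between the pads) lies 19 mm behind it; z points along the fingers, y is the direction in which the jaws open and shut (so a half turn about z gives the same grasp; the last joint's range is limited). The gripper opens to 85 mm and grips with 20 to 120 N. Pads are 22 mm wide; open, the fingers measure 114 mm over their backs; the gripper's body (76 mm by 85 mm) begins 54 mm behind the grasp point. The pads swing forward as they close: fully open they stand 13 mm farther back than shut.
Start: joints at [-0.068, 0.411, -0.013, 1.596, 0.006, 1.134, -0.082], TCP at [0.625, -0, 0.231] pointing down, gripper open.
Joint ranges: [-2.95, 2.95], [-0.29, 1.99], [-1.47, 1.44], [0.14, 2.54], [-1.03, 4.17], [0.13, 1.85], [-2.86, 2.86]. Speed limits (rad/s): [2.39, 2.39, 3.01, 3.01, 3.14, 3.14, 3.14].

## Interface

Orientations are given as [roll, pitch, yaw] about the fixed x, y, z axes, in that order (R = Rz(yaw) Ry(pitch) Rx(roll)).
In Python, from rig import robot gives the robot as it stands.
- The arm moves only by the tool jog_arm, never from a script. Its argument "rows" is one flat list of numbers, 7 for each row, row after row: the shift along the tool's x, y, z in units of 40 mm (1.0 is 40 mm), then the turn, a rotation vector about the tool's x, y, z in units of 6 degrees (1.0 is 6 degrees), then the gripper's target within -1 to 1 (shut at 1, half-way at 0, fully open at -1). In form: [dx, dy, dz, rx, ry, rz, fingers, dx, dy, dz, rx, ry, rz, fingers, ...]. A call has exactly 8 rows; each row is the pose to reach, as a shift and turn from the pose commanded when the call began, along the tool's axes at that moment; what a row does not reach only later rows make up. A row lasts 1/10 s, in which the tool goes at most 50 mm and 8.59 degrees, less where a joint would pass 70% of its speed; a pose out of reach is approached as far as the arm can. A call with a gripper value outside its range is refused whole. The fingers move at their own pace and stop on an object; "squeeze" is the grip in N (left out, the last holds). Time passes only in rows, so rows that repeat a pose let the fingers close, or fill a call up. It gives the time, the measured TCP pose, the force and the opening at its end, in the units of the state.
- robot.get_obs(): the state, without advancing time (a new reading comes with each control period).
- robot.capture(name): name is "scene" or "side" or "wrist"; returns (picture, depth): 420x560x3 uint8, red, green, blue; 420x560 float32, m along the optical axis (not along the pixel's ray), 0 where there is no reading.
- robot.camera_info(name): a dict with "fov_y" (degrees; the focal length in pixels is half the picture's height over the tangent of half this angle, whatever the lens; pixels are square), "cx", "cy" (the principal point, pixels), "R" (3x3) and "t" (3): a world point X has camera coordinates R X + t. Camera axes: x right, y down, z forward; pixel columns grow to the right and rows downward; lengths in m; the calibration is good to about 2 mm. A picture is of the moment at which its call begins: read the wrist's pose just before it. camera_info takes no time and is no camera call; for the wrist camera it gives the pose at the moment of the call.
- robot.sign_off(): hands the job in, once; it reports no verdict.
The state is a dict: "time_s": time; "qpos": joint angles; "qd": joint speeds; "tau": joint torques, N m; "position": TCP position; "eef_rot": TCP orientation; "force": force on the tool from outside, world axes, zero at the start; "torque": the same for the moment, N m; "width": finger opening in m.
Only numpy, scipy, OpenCV 4.12 (cv2) and the standard library are available. Lean on these libraries where they do the work, as an engineer would, in place of code of your own. Each camera call takes 0.05 s, during which the arm holds its last target.

## Working session

There is one attempt and no reset: what is moved stays moved. The work goes in short steps, Python scripts to look and compute and a tool call to move; the robot and the scene stay as the last step left them, time stands still between calls to the robot, and variables do not carry over. Pictures are saved under pics/ and viewed, and the job is handed in when it is done.

Besides the shell and the picture viewer there is one more tool, called after "Emit:" as name(argument=value, ...), one argument or row to a line, values as JSON. jog_arm: Moves the arm, as the interface text tells. Its arguments: {"type":"object","properties":{"rows":{"type":"array","items":{"type":"number"}},"squeeze":{"type":"number"}},"required":["rows"]}

```bash
ls; mkdir -p pics; python3 - <<'E'
from rig import robot
import cv2
o=robot.get_obs();print(o)
for n in ["scene","side"]:
    p,d=robot.capture(n); cv2.imwrite(f"pics/{n}0.png",p[:,:,::-1])
    import numpy as np; np.save(f"pics/{n}0.npy",d); i=robot.camera_info(n);print(n,i)
E
```

```text
pics
{'time_s': 0.0, 'qpos': array([-0.06818987,  0.41189697, -0.01270344,  1.59707336,  0.00562154,
        1.13430178, -0.08222539]), 'qd': array([-6.81171676e-04,  5.12581178e-04,  2.22289751e-03,  1.54128851e-03,
        2.51598532e-06,  1.56584526e-03,  8.02843714e-04]), 'tau': array([-1.18789325e-03, -6.00636005e+01,  6.81361444e-01, -2.99419034e+01,
        1.37590774e-02,  1.04116063e-02,  2.51732433e-05]), 'position': array([ 6.24488453e-01, -6.11945922e-05,  2.30442955e-01]), 'eef_rot': array([-3.13995481e+00,  1.39850602e-04,  1.57078696e+00]), 'force': array([ 0.54747769,  0.02835845, -0.08101749]), 'torque': array([-0.00263409,  0.03033854,  0.00997753]), 'width': 0.08553470386034788}
scene {'fov_y': 45.38675276811489, 'cx': 273.51599200135973, 'cy': 205.45148958518632, 'R': array([[ 0.67912725, -0.73391231, -0.01260533],
       [-0.44254558, -0.39568886, -0.80472588],
       [ 0.58561044,  0.5520897 , -0.59351274]]), 't': array([-0.36080434,  0.31002135,  1.04778005])}
side {'fov_y': 47.206006119029134, 'cx': 277.38156339075294, 'cy': 217.4259438130228, 'R': array([[-0.94404393, -0.32969065,  0.0092269 ],
       [-0.16454663,  0.4465526 , -0.87949712],
       [ 0.28584168, -0.83180217, -0.47581475]]), 't': array([0.49175587, 0.19888065, 1.22459876])}
```

View pics/scene0.png

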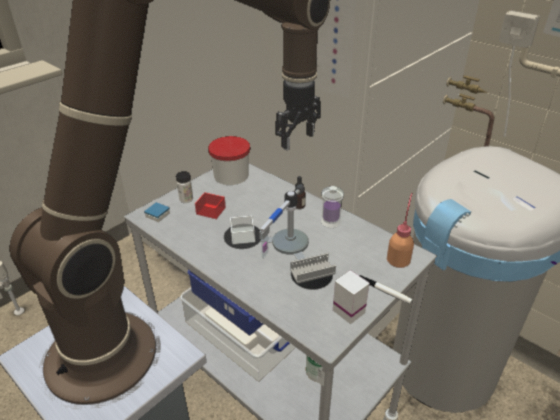

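View pics/side0.png

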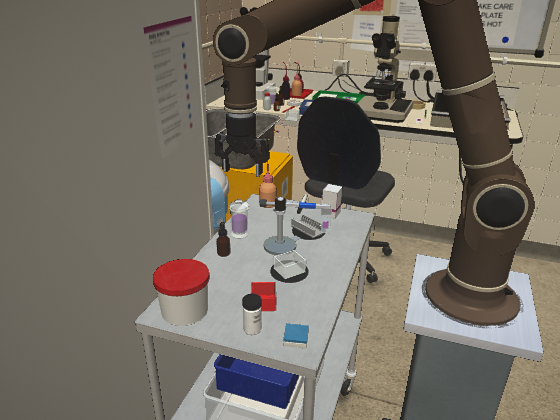

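The scene picture shows the trough on the left seat (~241,232), the rack on the right seat (~313,268), the hub at (291,197) and the blue sleeve at (276,217). I'll zoom in and also use the wrist view.

```bash
python3 - <<'E'
from rig import robot
import cv2,numpy as np
print(robot.camera_info("wrist"))
p,d=robot.capture("wrist"); cv2.imwrite("pics/wrist0.png",p[:,:,::-1]);np.save("pics/wrist0.npy",d)
a=cv2.imread("pics/scene0.png")[165:325,190:390]; cv2.imwrite("pics/scene0z.png",cv2.resize(a,None,fx=3.7,fy=3.7,interpolation=cv2.INTER_CUBIC))
a=cv2.imread("pics/side0.png")[175:295,210:370]; cv2.imwrite("pics/side0z.png",cv2.resize(a,None,fx=5,fy=5,interpolation=cv2.INTER_CUBIC))
E
```

```text
{'fov_y': 61.03802652280268, 'cx': 278.1091627350071, 'cy': 211.4442629011206, 'R': array([[ 9.99999910e-01, -4.24759825e-04, -2.17660695e-05],
       [-3.99674252e-04, -9.55978325e-01,  2.93437016e-01],
       [-1.45448146e-04, -2.93436981e-01, -9.55978408e-01]]), 't': array([-0.62301722, -0.0381879 ,  0.37892681])}
```

View pics/wrist0.png

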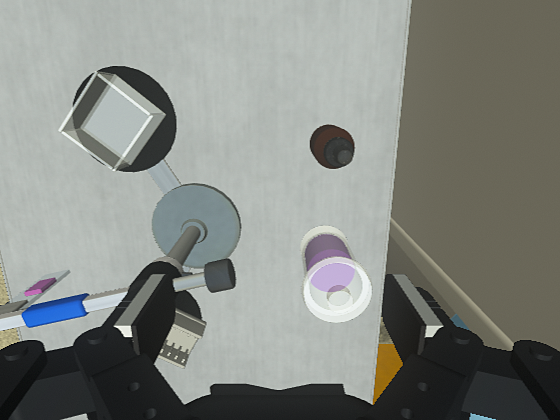

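View pics/scene0z.png

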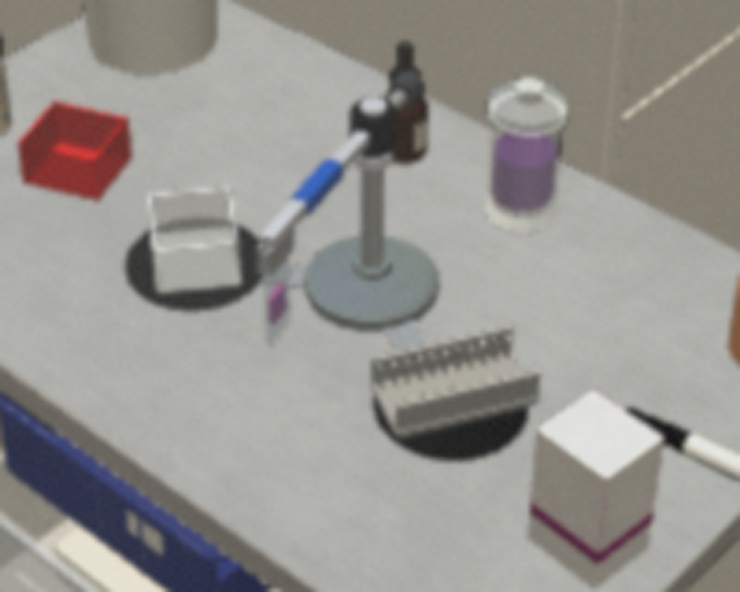

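View pics/side0z.png

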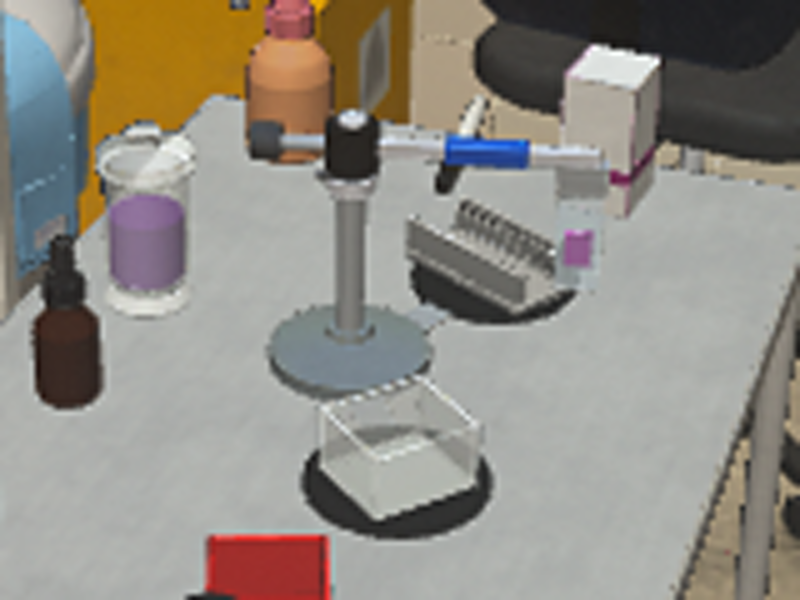

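```bash
cat > h.py <<'E'
import numpy as np,cv2
from rig import robot
def ray(i,u,v):
    f=210/np.tan(np.radians(i["fov_y"]/2)); dc=np.array([(u-i["cx"])/f,(v-i["cy"])/f,1]); R=np.array(i["R"]);t=np.array(i["t"])
    return -R.T@t, R.T@dc
def onz(i,u,v,z):
    c,d=ray(i,u,v); return c+d*(z-c[2])/d[2]
def cen(mask,k=3):
    n,l,s,c=cv2.connectedComponentsWithStats(mask.astype(np.uint8)); o=np.argsort(-s[1:,4])[:k]+1
    return [(c[j].round(1),s[j].tolist()) for j in o]
def two(i1,p1,i2,p2):
    c1,d1=ray(i1,*p1);c2,d2=ray(i2,*p2);d1/=np.linalg.norm(d1);d2/=np.linalg.norm(d2)
    a=np.linalg.lstsq(np.c_[d1,-d2],c2-c1,rcond=None)[0]; q1=c1+a[0]*d1;q2=c2+a[1]*d2
    return (q1+q2)/2,np.linalg.norm(q1-q2)
E
python3 - <<'E'
from h import *
I={n:robot.camera_info(n) for n in ["scene","side","wrist"]}
P={}
for n in I:
    p=cv2.imread(f"pics/{n}0.png"); h=cv2.cvtColor(p,cv2.COLOR_BGR2HSV).astype(int)
    m=(h[...,0]>105)&(h[...,0]<122)&(h[...,1]>150)&(h[...,2]>110)
    print(n,"blue",cen(m))
    m=h[...,2]<60
    print(n,"dark",cen(m,8))
    m=(h[...,0]>140)&(h[...,0]<160)&(h[...,1]>90)
    print(n,"mag",cen(m,3))
    d=np.load(f"pics/{n}0.npy"); print((d>0).mean())
w=I["wrist"]
for k,u,v,z in [("sleeve",55,311,.142),("foot",196.5,225.5,.006),("seatL edge l",73,119,.004),("seatL edge r",176.5,120,.004),("seat top",122,66,.004),("seat bot",127,171,.004),("postbase",194,231,.012),("cwt end",219,275,.142)]:
    print(k,onz(w,u,v,z).round(4))
# trough rim corners z=.04 and base corners z=.004+...
for q in [(101,71),(165,114),(115,170),(59,132)]: print("rim",onz(w,*q,.044).round(4))
E
```

```text
scene blue [(array([276. , 213.5]), [271, 209, 10, 10, 48])]
scene dark [(array([ 81.6, 307.9]), [11, 218, 116, 141, 5746]), (array([ 94. , 169.2]), [58, 121, 70, 95, 4008]), (array([121.9,  56.8]), [76, 0, 77, 116, 3962]), (array([290.2,  25.6]), [237, 0, 81, 72, 1970]), (array([ 86.9, 269.2]), [62, 244, 50, 51, 1880]), (array([297.8, 110. ]), [276, 82, 44, 66, 1437]), (array([104.4, 359.1]), [57, 330, 80, 46, 799]), (array([ 76.9, 226.5]), [53, 217, 52, 22, 538])]
scene mag []
0.9958248299319727
side blue [(array([258.8, 371.5]), [220, 359, 72, 27, 671]), (array([306.7, 205. ]), [299, 202, 17, 7, 85]), (array([216.2, 363.2]), [214, 358, 5, 10, 19])]
side dark [(array([377.4, 152. ]), [297, 83, 187, 201, 9368]), (array([443.1,  42.8]), [418, 0, 75, 90, 2391]), (array([309. ,  19.7]), [260, 0, 115, 53, 1842]), (array([243.9, 141. ]), [214, 113, 60, 62, 1818]), (array([500. , 207.3]), [476, 188, 49, 40, 1491]), (array([243.7,  79.7]), [205, 54, 65, 56, 854]), (array([385.8,  91.5]), [328, 74, 83, 38, 833]), (array([231.2,  43.5]), [218, 28, 28, 31, 647])]
side mag [(array([324.4, 224.
[... 399 characters left out ...]
 20, 32, 105]), (array([216.1, 290.6]), [211, 290, 11, 2, 12]), (array([ 19. , 307.4]), [16, 305, 7, 6, 7]), (array([224.5, 289. ]), [223, 289, 4, 1, 4])]
wrist mag [(array([ 34.8, 289.1]), [25, 278, 29, 18, 111]), (array([ 40. , 285.8]), [38, 284, 5, 4, 8]), (array([ 45.7, 282.7]), [45, 282, 2, 2, 3])]
0.9963180272108844
sleeve [ 0.4572 -0.074   0.142 ]
foot [ 0.534  -0.0544  0.006 ]
seatL edge l [0.417  0.0583 0.004 ]
seatL edge r [0.521  0.0573 0.004 ]
seat top [0.4727 0.1078 0.004 ]
seat bot [0.4647 0.0054 0.004 ]
postbase [ 0.5323 -0.0586  0.012 ]
cwt end [ 0.5806 -0.0444  0.142 ]
rim [0.4703 0.1002 0.044 ]
rim [0.5222 0.0643 0.044 ]
rim [0.4708 0.0138 0.044 ]
rim [0.4247 0.0486 0.044 ]
```

```bash
python3 - <<'E'
import cv2
a=cv2.imread("pics/wrist0.png")
cv2.imwrite("pics/wz1.png",cv2.resize(a[55:255,45:255],None,fx=2.9,fy=2.9,interpolation=cv2.INTER_CUBIC))
cv2.imwrite("pics/wz2.png",cv2.resize(a[240:400,0:250],None,fx=3.2,fy=3.2,interpolation=cv2.INTER_CUBIC))
E
```

```text
(no output)
```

View pics/wz1.png

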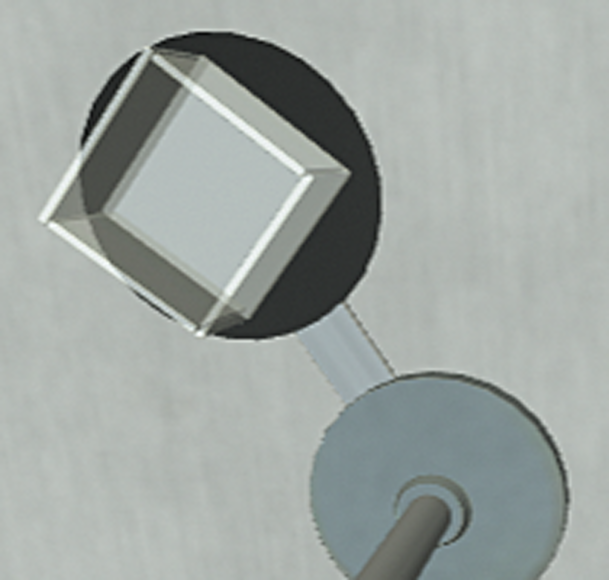

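View pics/wz2.png

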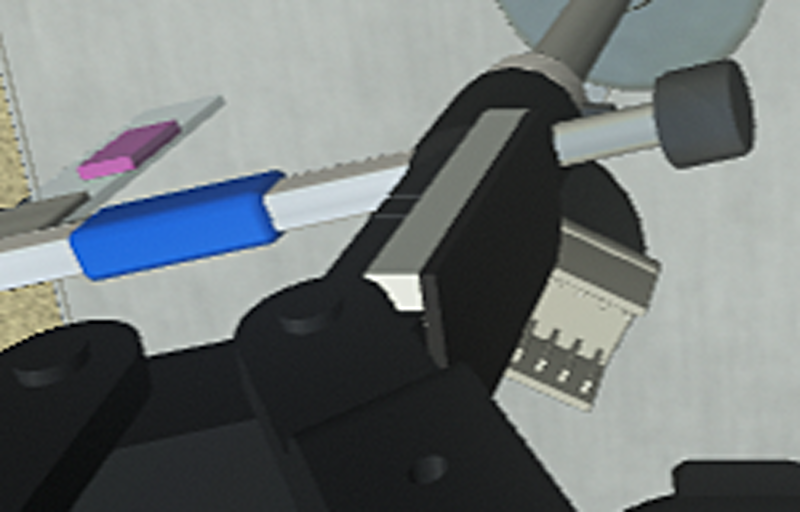

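```bash
python3 - <<'E'
from h import *
I={n:robot.camera_info(n) for n in ["scene","side","wrist"]}
w=I["wrist"];print("wrist cam c",ray(w,0,0)[0].round(3))
print("rim mean"); 
for q in [(96.7,72.2),(151.9,115.3),(114,169.8),(59.8,130.2)]: print(onz(w,*q,.044).round(4))
print("base")
for q in [(115.7,74.7),(165,114.3),(130.2,165.3),(81.2,128.1)]: print(onz(w,*q,.004).round(4))
s=I["scene"]
f=lambda a,b:(190+a/3.7,165+b/3.7)
for q in [(372,362),(512,332),(540,378),(392,410)]: print("rack",onz(s,*f(q[0],q[1]),.034).round(4))
print("hub top",onz(s,*f(374,106),.16).round(4),"foot",onz(s,*f(371,281),.006).round(4),"seatL",onz(s,*f(197,262),.004).round(4),"seatR",onz(s,*f(451,410),.004).round(4))
g=lambda a,b:(210+a/5,175+b/5); s=I["side"]
print("hub top",onz(s,*g(352,118),.16).round(4),"foot",onz(s,*g(350,350),.006).round(4),"seatL",onz(s,*g(397,481),.004).round(4))
for q in [(407,218),(525,285),(555,265),(460,203)]: print("rack",onz(s,*g(*q),.034).round(4))
E
```

```text
wrist cam c [0.623 0.074 0.374]
rim mean
[0.4664 0.0992 0.044 ]
[0.5104 0.0632 0.044 ]
[0.4698 0.014  0.044 ]
[0.4257 0.0502 0.044 ]
base
[0.4655 0.0999 0.004 ]
[0.5099 0.0628 0.004 ]
[0.4688 0.0114 0.004 ]
[0.4238 0.0493 0.004 ]
rack [ 0.4462 -0.1354  0.034 ]
rack [ 0.5304 -0.1854  0.034 ]
rack [ 0.5075 -0.2259  0.034 ]
rack [ 0.4213 -0.174   0.034 ]
hub top [ 0.5304 -0.0621  0.16  ] foot [ 0.5318 -0.0597  0.006 ] seatL [0.4653 0.0494 0.004 ] seatR [ 0.4707 -0.1831  0.004 ]
hub top [ 0.5318 -0.0522  0.16  ] foot [ 0.532  -0.0551  0.006 ] seatL [0.4651 0.0609 0.004 ]
rack [ 0.5351 -0.173   0.034 ]
rack [ 0.4435 -0.1177  0.034 ]
rack [ 0.4328 -0.1473  0.034 ]
rack [ 0.5097 -0.2036  0.034 ]
```

Emit:
jog_arm(
  rows=[-0.7,-0.4,0,0,0,0,1,-1.6,-0.9,0,0,0,0,1,-2.5,-1.4,0,0,0,0,1,-3.5,-1.9,0,0,0,0,1,-4.5,-2.5,0,0,0,0,1,-5.5,-3.0,0,0,0,0,1,-6.2,-3.4,0,0,0,0,1,-6.5,-3.6,0,0,0,0,1],
)

```text
time_s: 0.95
position: [0.4788, -0.2634, 0.2313]
eef_rot: [-3.141, 0.001, 1.566]
force: [0.6, 0.5, -0.5]
width: -0.0002
```

```bash
python3 - <<'E'
from h import *
o=robot.get_obs();print(o["time_s"],o["position"],o["eef_rot"],o["width"])
np.save("pics/w1R.npy",robot.camera_info("wrist"),allow_pickle=True)
p,d=robot.capture("wrist"); cv2.imwrite("pics/w1.png",p[:,:,::-1]); print(robot.camera_info("wrist")["t"])
cv2.imwrite("pics/w1b.png",cv2.resize(p[:,:,::-1],(800,600),interpolation=cv2.INTER_CUBIC))
E
```

```text
0.95 [ 0.47877962 -0.26338909  0.23126908] [-3.14085848e+00  1.04648925e-03  1.56608769e+00] -0.000242653132779868
[-0.47836774 -0.28845869  0.30234533]
```

View pics/w1b.png

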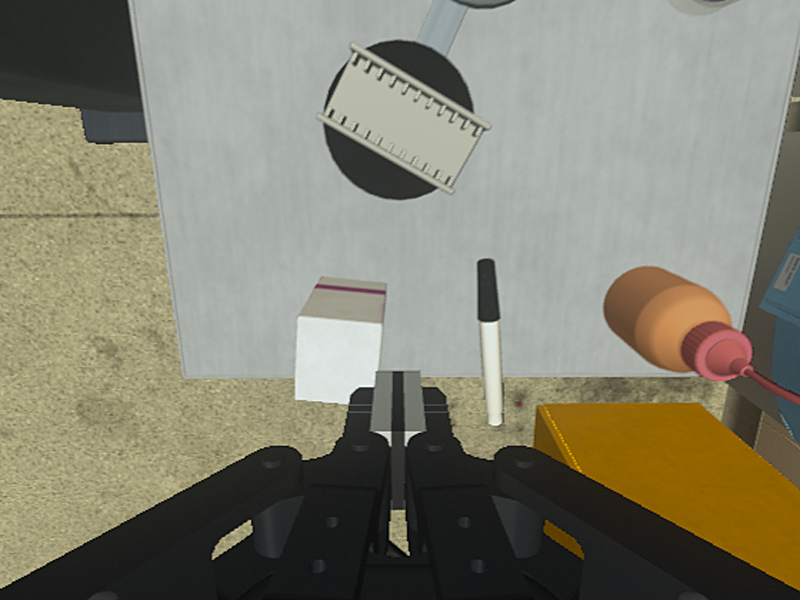

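```bash
python3 - <<'E'
from h import *
w=robot.camera_info("wrist"); 
c=[onz(w,a/1.42857,b/1.42857,.034) for a,b in [(352,44),(490,126),(452,192),(319,117)]]
print(np.round(c,4),np.mean(c,0))
print("seat", [onz(w,a/1.42857,b/1.42857,.004).round(4) for a,b in [(399,199),(474,110)]])
p,d=robot.capture("wrist"); o=robot.get_obs()["position"]
f=210/np.tan(np.radians(w["fov_y"]/2)); v,u=np.mgrid[0:420,0:560]
C=np.stack([(u-w["cx"])/f*d,(v-w["cy"])/f*d,d],-1)[d>0]; X=(C-w["t"])@w["R"]
X=X-o
for z in range(-5,130,8):
    m=(X[:,2]>z/1e3)&(X[:,2]<=(z+8)/1e3)&(np.abs(X[:,0])<.1)&(np.abs(X[:,1])<.1)
    if m.any(): print(z,X[m].min(0).round(3),X[m].max(0).round(3))
E
```

```text
[[ 0.4502 -0.1307  0.034 ]
 [ 0.5359 -0.1781  0.034 ]
 [ 0.513  -0.2189  0.034 ]
 [ 0.4281 -0.1722  0.034 ]] [ 0.48179881 -0.17498665  0.034     ]
seat [array([ 0.4783, -0.2262,  0.004 ]), array([ 0.5297, -0.1668,  0.004 ])]
3 [-0.016  0.003  0.004] [0.01  0.009 0.011]
11 [-0.016  0.003  0.011] [0.011 0.009 0.019]
19 [-0.016  0.003  0.019] [0.011 0.009 0.027]
27 [-0.016  0.004  0.027] [0.011 0.009 0.035]
35 [-0.022 -0.014  0.035] [0.017 0.011 0.043]
43 [-0.037 -0.015  0.043] [0.031 0.012 0.051]
51 [-0.043 -0.014  0.051] [0.037 0.012 0.059]
59 [-0.049 -0.012  0.059] [0.044 0.015 0.067]
67 [-0.056 -0.01   0.067] [0.051 0.016 0.075]
75 [-0.062 -0.002  0.075] [0.056 0.016 0.083]
83 [-0.062  0.007  0.083] [0.056 0.016 0.091]
```

Emit:
jog_arm(
  rows=[0.9,-0.1,0,0,0,0,1,2.0,-0.2,0,0,0,0,1,3.0,-0.3,0.2,0,0,0,1,3.4,-0.3,0.8,0,0,0,1,3.4,-0.3,1.5,0,0,0,1,3.4,-0.3,2.2,0,0,0,1,3.4,-0.3,2.6,0,0,0,1,3.4,-0.3,2.6,0,0,0,1],
)

```text
time_s: 1.85
position: [0.4682, -0.1212, 0.1252]
eef_rot: [-3.138, -0.002, 1.574]
force: [-0.8, 0.4, 0.1]
width: -0.0001
```

```bash
cat >> h.py <<'E'
AX=np.array([.5325,-.056])
def fing(th,side,gap=0,r=.076):  # deg; side=+1 finger on +t side (pushes negative)
    q=np.radians(th);a=np.array([-np.cos(q),-np.sin(q)]);t=np.array([np.sin(q),-np.cos(q)])
    h=.0135*abs(t[0])+.010*abs(t[1])
    return AX+r*a+side*t*(.007+h+gap)
def rows(P,o=None):
    o=robot.get_obs() if o is None else o
    from scipy.spatial.transform import Rotation as Ro
    R=Ro.from_euler("xyz",o["eef_rot"]).as_matrix()
    for p in P: print(((R.T@(np.array([*p])-o["position"]))/.04).round(2))
def look(k):
    for n in ["wrist","scene","side"]:
        i=robot.camera_info(n);p,d=robot.capture(n)
        h=cv2.cvtColor(p,cv2.COLOR_RGB2HSV).astype(int);m=(h[...,0]>105)&(h[...,0]<122)&(h[...,1]>150)&(h[...,2]>110)
        cv2.imwrite(f"pics/{k}{n}.png",p[:,:,::-1])
        for c,s in cen(m,3):
            x=onz(i,*c,.149)
            if s[4]>10 and abs(np.hypot(*(x[:2]-AX))-.076)<.04: print(n,c,s[4],x.round(4),"th",np.degrees(np.arctan2(-(x[1]-AX[1]),-(x[0]-AX[0]))).round(1))
E
python3 - <<'E'
from h import *
o=robot.get_obs();print(o["time_s"],o["position"],o["eef_rot"],o["force"])
rows([[*fing(t,1),.129] for t in (14,10,5,0,-5,-10,-15,-20,-25,-30,-35,-40,-45,-50,-55,-60)])
look("a")
E
```

```text
1.85 [ 0.46817271 -0.12124719  0.12518114] [-3.13750607e+00 -1.68405480e-03  1.57418265e+00] [-0.75857255  0.42892674  0.11407702]
[ 0.69 -0.11 -0.09]
[ 0.83 -0.18 -0.09]
[ 1.01 -0.24 -0.09]
[ 1.21 -0.29 -0.09]
[ 1.35 -0.32 -0.09]
[ 1.49 -0.34 -0.09]
[ 1.64 -0.35 -0.09]
[ 1.79 -0.35 -0.09]
[ 1.94 -0.34 -0.09]
[ 2.1  -0.31 -0.09]
[ 2.25 -0.27 -0.09]
[ 2.41 -0.21 -0.09]
[ 2.56 -0.14 -0.09]
[ 2.71 -0.06 -0.09]
[ 2.85  0.04 -0.09]
[ 2.98  0.15 -0.09]
wrist [258.6 178.7] 5543 [ 0.4599 -0.0718  0.149 ] th 12.3
scene [274.2 215.2] 31 [ 0.4497 -0.0803  0.149 ] th 16.3
side [306.7 204.9] 86 [ 0.4575 -0.0613  0.149 ] th 4.0
```

Emit:
jog_arm(
  rows=[0.3,-0.06,-0.05,0,0,0,1,0.6,-0.1,-0.09,0,0,0,1,0.75,-0.15,-0.09,0,0,0,1,0.9,-0.2,-0.09,0,0,0,1,1.05,-0.25,-0.09,0,0,0,1,1.2,-0.29,-0.09,0,0,0,1,1.35,-0.32,-0.09,0,0,0,1,1.5,-0.34,-0.09,0,0,0,1],
)

```text
time_s: 2.8
position: [0.4553, -0.0637, 0.1308]
eef_rot: [-3.142, 0.0, 1.57]
force: [0.4, -2.3, 0.1]
width: 0.0002
```

```bash
python3 - <<'E'
from h import *
o=robot.get_obs();print(o["time_s"],o["position"],o["eef_rot"],o["force"])
P=[[*fing(t,1),.128] for t in (-10,-15,-20,-25,-30,-35,-40,-45,-50,-55,-60)]
rows(P)
look("b")
E
```

```text
2.8 [ 0.45527693 -0.06373485  0.13084527] [-3.14155589e+00  1.22199998e-04  1.57048748e+00] [ 0.4338235  -2.34120729  0.11504582]
[ 0.05 -0.02  0.07]
[ 0.2  -0.04  0.07]
[ 0.35 -0.03  0.07]
[ 0.5  -0.02  0.07]
[0.66 0.   0.07]
[0.81 0.05 0.07]
[0.97 0.1  0.07]
[1.12 0.17 0.07]
[1.27 0.25 0.07]
[1.41 0.35 0.07]
[1.54 0.47 0.07]
wrist [288.6 250.9] 4775 [ 0.4577 -0.0432  0.149 ] th -9.7
scene [262.2 211.5] 16 [ 0.4413 -0.0493  0.149 ] th -4.2
side [304.4 209.3] 85 [ 0.456  -0.0336  0.149 ] th -16.3
```

View pics/bwrist.png

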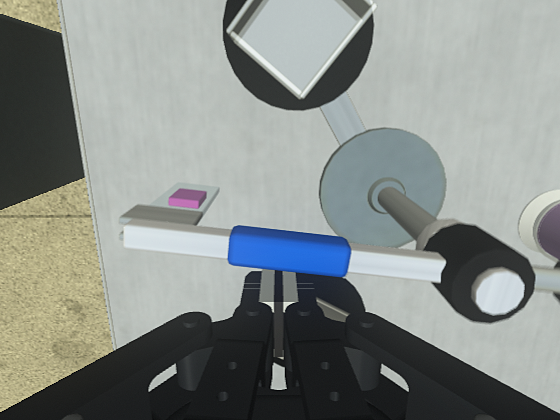

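The finger (280,285) is against the blue sleeve and the arm follows at ~2 N. Continuing.

Emit:
jog_arm(
  rows=[0.15,-0.04,0.04,0,0,0,1,0.3,-0.04,0.05,0,0,0,1,0.45,-0.03,0.05,0,0,0,1,0.6,-0.01,0.05,0,0,0,1,0.75,0.03,0.05,0,0,0,1,0.9,0.07,0.05,0,0,0,1,1.0,0.11,0.05,0,0,0,1,1.1,0.16,0.05,0,0,0,1],
)

```text
time_s: 3.75
position: [0.4618, -0.0197, 0.1289]
eef_rot: [-3.141, 0.0, 1.571]
force: [-0.3, -2.1, 0.2]
width: 0.0
```

```bash
python3 - <<'E'
from h import *
o=robot.get_obs();print(o["time_s"],o["position"],o["eef_rot"],o["force"])
P=[[*fing(t,1),.128] for t in (-40,-45,-48,-50,-52,-54,-56,-58,-60)]
rows(P)
look("c"); print(onz(robot.camera_info("wrist"),0,0,0)[0])
E
```

```text
3.75 [ 0.46183109 -0.01965594  0.1288512 ] [-3.14135814e+00  3.47243256e-05  1.57092703e+00] [-0.26492011 -2.08055712  0.17677167]
[-0.13 -0.06  0.02]
[0.02 0.01 0.02]
[0.11 0.05 0.02]
[0.16 0.09 0.02]
[0.22 0.13 0.02]
[0.28 0.17 0.02]
[0.33 0.21 0.02]
[0.39 0.26 0.02]
[0.44 0.3  0.02]
wrist [317.3 263.2] 4274 [ 0.4751 -0.0033  0.149 ] th -42.5
side [293.6 214. ] 56 [0.4754 0.0027 0.149 ] th -45.8
0.27291727240387165
```

View pics/cwrist.png

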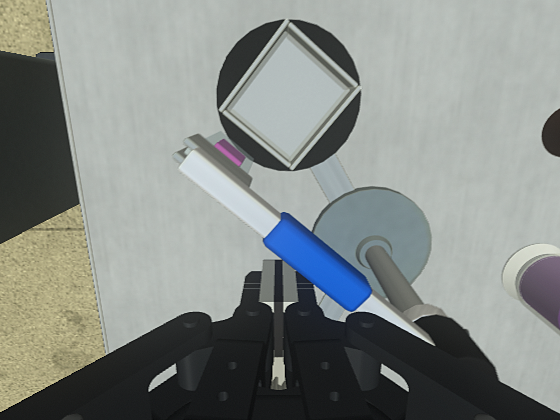

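Emit:
jog_arm(
  rows=[0.06,0.03,0,0,0,0,1,0.12,0.06,0,0,0,0,1,0.18,0.1,0,0,0,0,1,0.24,0.14,0,0,0,0,1,0.3,0.18,0,0,0,0,1,0.34,0.21,0,0,0,0,1,0.34,0.21,0,0,0,0,1,0.34,0.21,0,0,0,0,1],
)

```text
time_s: 4.7
position: [0.4702, -0.0061, 0.1289]
eef_rot: [3.142, -0.0, 1.571]
force: [-0.8, -0.8, 0.1]
width: 0.0
```

```bash
python3 - <<'E'
from h import *
o=robot.get_obs();print(o["time_s"],o["position"],o["eef_rot"],o["force"])
P=[[*fing(t,1),.128] for t in (-52,-54,-56,-58,-60,-62)]
rows(P)
look("d"); w=robot.camera_info("wrist"); np.save("pics/dR.npy",w,allow_pickle=True)
a=cv2.imread("pics/dwrist.png"); cv2.imwrite("pics/dz.png",cv2.resize(a[0:400,100:500],None,fx=1.5,fy=1.5,interpolation=cv2.INTER_CUBIC))
E
```

```text
4.7 [ 0.47024354 -0.00612011  0.12887966] [ 3.14151685e+00 -2.74558879e-04  1.57113075e+00] [-0.81743526 -0.77892877  0.10955042]
[-0.12 -0.08  0.02]
[-0.06 -0.04  0.02]
[-0.    0.    0.02]
[0.05 0.05 0.02]
[0.1  0.09 0.02]
[0.15 0.14 0.02]
wrist [325.  268.3] 3808 [0.4865 0.0081 0.149 ] th -54.3
scene [266.4 196.4] 11 [ 0.4928 -0.0142  0.149 ] th -46.5
side [288.4 214.1] 41 [0.4883 0.0081 0.149 ] th -55.4
```

View pics/dz.png

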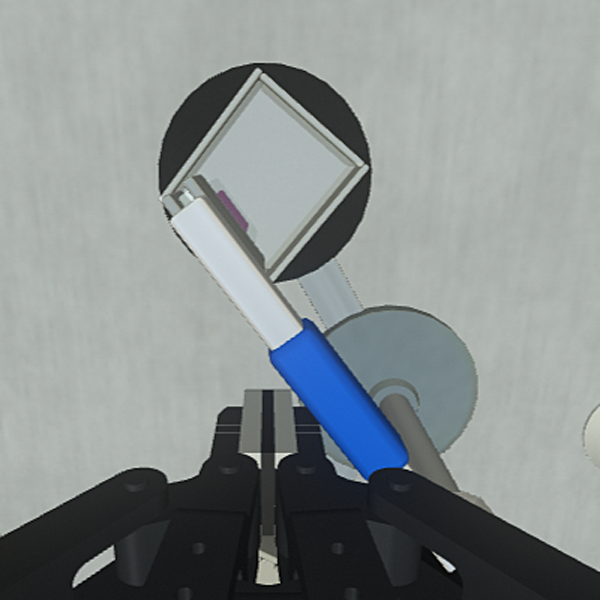

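```bash
python3 - <<'E'
from h import *
w=np.load("pics/dR.npy",allow_pickle=True).item()
g=lambda a,b:(100+a/1.5,b/1.5)
e=onz(w,*g(190,208),.147);s=onz(w,*g(287,335),.147);print(e,s,np.hypot(*(e[:2]-AX)))
d=e-s;print("dir th",np.degrees(np.arctan2(-d[1],-d[0])),"end th",np.degrees(np.arctan2(-(e[1]-AX[1]),-(e[0]-AX[0]))))
c=[onz(w,*g(*q),.044) for q in [(262,70),(368,166),(272,280),(165,195)]];m=np.mean(c,0);print(np.round(c,4),m,np.degrees(np.arctan2(-(m[1]-AX[1]),-(m[0]-AX[0]))),np.hypot(*(m[:2]-AX)))
print("seat",onz(w,*g(265,170),.004))
E
```

```text
[0.45093272 0.05609721 0.147     ] [0.47356012 0.02521995 0.147     ] 0.1386326311227449
dir th -53.76538719356214 end th -53.95857725954581
[[0.4668 0.0992 0.044 ]
 [0.5102 0.0631 0.044 ]
 [0.4709 0.0152 0.044 ]
 [0.4263 0.0515 0.044 ]] [0.46856489 0.05726699 0.044     ] -60.556849040722454 0.13006578998475288
seat [0.46785165 0.06039441 0.004     ]
```

Emit:
jog_arm(
  rows=[0.03,0.03,0,0,0,0,1,0.06,0.05,0,0,0,0,1,0.09,0.08,0,0,0,0,1,0.12,0.1,0,0,0,0,1,0.14,0.13,0,0,0,0,1,0.16,0.15,0,0,0,0,1,0.16,0.15,0,0,0,0,1,0.16,0.15,0,0,0,0,1],
)

```text
time_s: 5.65
position: [0.4763, 0.0002, 0.1289]
eef_rot: [3.141, -0.0, 1.571]
force: [0.1, -0.4, 0.1]
width: 0.0001
```

```bash
python3 - <<'E'
from h import *
o=robot.get_obs();print(o["time_s"],o["position"],o["eef_rot"],o["force"])
look("e"); w=robot.camera_info("wrist"); np.save("pics/eR.npy",w,allow_pickle=True)
a=cv2.imread("pics/ewrist.png"); cv2.imwrite("pics/ez.png",cv2.resize(a[0:400,100:500],None,fx=1.5,fy=1.5,interpolation=cv2.INTER_CUBIC))
E
```

```text
5.65 [4.76331425e-01 1.85165476e-04 1.28916063e-01] [ 3.14134352e+00 -1.79726861e-04  1.57105723e+00] [ 0.05805478 -0.43383865  0.09314521]
wrist [326.1 270.2] 3582 [0.493  0.0136 0.149 ] th -60.4
scene [266.1 194.9] 14 [ 0.497  -0.0092  0.149 ] th -52.8
side [285.6 214.6] 39 [0.4944 0.0134 0.149 ] th -61.2
```

View pics/ez.png

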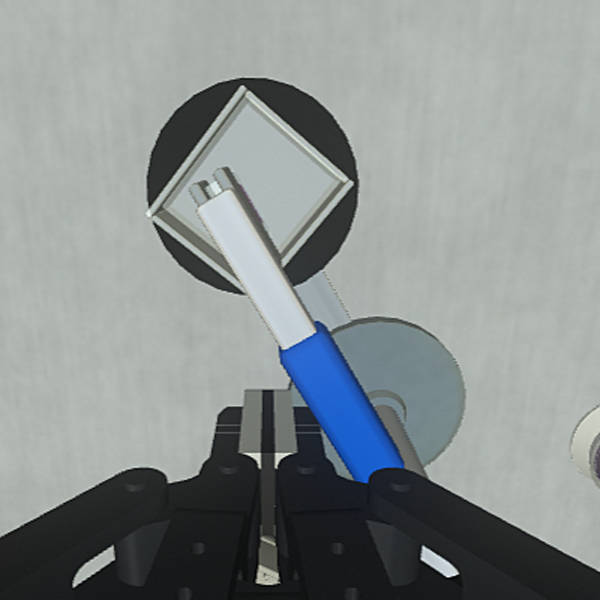

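```bash
python3 - <<'E'
from h import *
w=np.load("pics/eR.npy",allow_pickle=True).item()
g=lambda a,b:(100+a/1.5,b/1.5)
e=onz(w,*g(215,198.5),.147);s=onz(w,*g(299,336),.147);print(e,s,np.hypot(*(e[:2]-AX)))
d=e-s;print("dir th",np.degrees(np.arctan2(-d[1],-d[0])),"end th",np.degrees(np.arctan2(-(e[1]-AX[1]),-(e[0]-AX[0]))))
c=[onz(w,*g(*q),.044) for q in [(244,88),(352,183),(150,214)]];m=(c[1]+c[2])/2;print(np.round(c,4),m)
print("slide at", AX+(e[:2]-AX)*.130/np.hypot(*(e[:2]-AX)))
E
```

```text
[0.46278588 0.06467276 0.147     ] [0.4825748  0.03139441 0.147     ] 0.13936274118490571
dir th -59.26223754161044 end th -59.98445407131013
[[0.4658 0.0992 0.044 ]
 [0.51   0.0628 0.044 ]
 [0.4256 0.0501 0.044 ]] [0.46779645 0.05646385 0.044     ]
slide at [0.46746946 0.05656566]
```

Emit:
jog_arm(
  rows=[-0.1,-0.18,0,0,0,0,1,-0.2,-0.35,0,0,0,0,1,-0.3,-0.5,0,0,0,0,1,-0.3,-0.5,-0.4,0,0,0,1,-0.3,-0.5,-0.9,0,0,0,1,-0.3,-0.5,-1.4,0,0,0,1,-0.3,-0.5,-1.7,0,0,0,1,-0.3,-0.5,-1.7,0,0,0,1],
)

```text
time_s: 6.6
position: [0.4569, -0.0122, 0.1983]
eef_rot: [3.139, -0.0, 1.57]
force: [-0.4, 0.0, 0.6]
width: 0.0003
```

```bash
python3 - <<'E'
from h import *
o=robot.get_obs();print(o["time_s"],o["position"],o["eef_rot"],o["force"])
rows([[*fing(-60,-1,.022),.197],[*fing(-60,-1,.022),.128]])
look("f"); w=robot.camera_info("wrist"); np.save("pics/fR.npy",w,allow_pickle=True)
E
```

```text
6.6 [ 0.45686474 -0.01222316  0.1983016 ] [ 3.13851228e+00 -1.68526053e-04  1.57037022e+00] [-0.42941193  0.03343947  0.58561609]
[1.12 1.93 0.04]
[1.12 1.92 1.76]
wrist [346.4 197.6] 1891 [0.4937 0.0112 0.149 ] th -60.0
scene [260.5 194.4] 48 [0.4893 0.0026 0.149 ] th -53.6
side [285.6 214.6] 39 [0.4944 0.0134 0.149 ] th -61.2
```

View pics/fwrist.png

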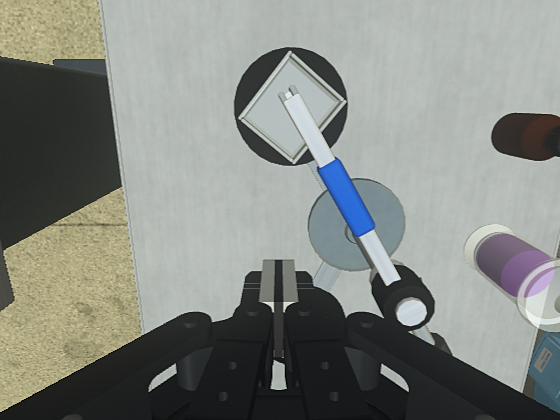

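Emit:
jog_arm(
  rows=[0,0,-0.1,0,0,0,1,0.2,0.35,-0.1,0,0,0,1,0.4,0.7,-0.1,0,0,0,1,0.6,1.05,-0.1,0,0,0,1,0.8,1.4,-0.1,0,0,0,1,1.0,1.75,-0.1,0,0,0,1,1.1,1.95,0,0,0,0,1,1.1,1.95,0,0,0,0,1],
)

```text
time_s: 7.55
position: [0.5348, 0.033, 0.1957]
eef_rot: [-3.14, -0.0, 1.572]
force: [-0.5, 0.2, -0.2]
width: 0.0001
```

Emit:
jog_arm(
  rows=[0,0,0,0,0,0,1,0,0,0,0,0,0,1,0,0,0,0,0,0,1,0,0,0,0,0,0,1,0,0,0,0,0,0,1,0,0,0,0,0,0,1,0,0,0,0,0,0,1,0,0,0,0,0,0,1],
)

```text
time_s: 8.35
position: [0.5342, 0.032, 0.1969]
eef_rot: [3.141, -0.0, 1.571]
force: [-0.2, 0.5, 0.3]
width: 0.0003
```

Emit:
jog_arm(
  rows=[0,0,0,0,0,0,1,0,0,0,0,0,0,1,0,0,0,0,0,0,1,0,0,0,0,0,0,1,0,0,0,0,0,0,1,0,0,0,0,0,0,1,0,0,0,0,0,0,1,0,0,0,0,0,0,1],
)

```text
time_s: 9.15
position: [0.5342, 0.032, 0.1969]
eef_rot: [-3.142, -0.0, 1.571]
force: [-0.2, 0.0, 0.1]
width: -0.0002
```

Emit:
jog_arm(
  rows=[0,0,0,0,0,0,1,0,0,0,0,0,0,1,0,0,0,0,0,0,1,0,0,0,0,0,0,1,0,0,0,0,0,0,1,0,0,0,0,0,0,1,0,0,0,0,0,0,1,0,0,0,0,0,0,1],
)

```text
time_s: 9.95
position: [0.5342, 0.032, 0.1969]
eef_rot: [-3.142, 0.0, 1.571]
force: [-0.2, 0.1, -0.0]
width: -0.0
```

Emit:
jog_arm(
  rows=[0,0,0.3,0,0,0,1,0,0,0.7,0,0,0,1,0,0,1.1,0,0,0,1,0,0,1.5,0,0,0,1,0,0,1.75,0,0,0,1,0,0,1.75,0,0,0,1,0,0,1.75,0,0,0,1,0,0,1.75,0,0,0,1],
)

```text
time_s: 10.75
position: [0.5347, 0.0321, 0.1276]
eef_rot: [3.14, -0.0, 1.571]
force: [0.5, -0.8, 0.5]
width: -0.0003
```

```bash
python3 - <<'E'
from h import *
w=np.load("pics/fR.npy",allow_pickle=True).item(); print("hub",onz(w,410,311.5,.16))
o=robot.get_obs();print(o["time_s"],o["position"],o["eef_rot"],o["force"])
rows([[*fing(t,-1),.128] for t in (-60,-55,-50,-45,-40,-35,-30,-25,-20,-15,-10)])
look("g")
E
```

```text
hub [ 0.52992973 -0.05288192  0.16      ]
10.75 [0.53472299 0.03207538 0.12755182] [ 3.14039067e+00 -1.87485679e-04  1.57080878e+00] [ 0.47482687 -0.83721025  0.48197215]
[-0.26 -0.49 -0.01]
[-0.3  -0.66 -0.01]
[-0.36 -0.82 -0.01]
[-0.44 -0.98 -0.01]
[-0.53 -1.14 -0.01]
[-0.64 -1.28 -0.01]
[-0.77 -1.42 -0.01]
[-0.91 -1.55 -0.01]
[-1.06 -1.66 -0.01]
[-1.22 -1.76 -0.01]
[-1.4  -1.84 -0.01]
wrist [158.3 312.5] 778 [0.4864 0.028  0.149 ] th -61.2
scene [260.6 194.4] 47 [0.4894 0.0024 0.149 ] th -53.6
side [285.5 214.5] 40 [0.4949 0.0129 0.149 ] th -61.4
```

View pics/gwrist.png

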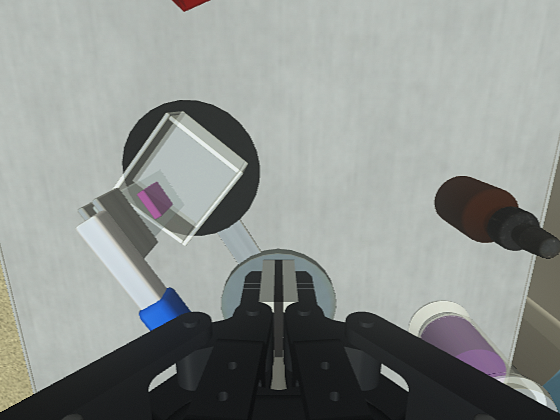

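Emit:
jog_arm(
  rows=[-0.15,-0.3,0,0,0,0,1,-0.26,-0.49,0,0,0,0,1,-0.3,-0.66,0,0,0,0,1,-0.36,-0.82,0,0,0,0,1,-0.44,-0.98,0,0,0,0,1,-0.53,-1.14,0,0,0,0,1,-0.64,-1.28,0,0,0,0,1,-0.77,-1.42,0,0,0,0,1],
)

```text
time_s: 11.7
position: [0.477, 0.0009, 0.1269]
eef_rot: [3.141, -0.0, 1.571]
force: [1.9, 0.7, 0.4]
width: -0.0002
```

```bash
python3 - <<'E'
from h import *
o=robot.get_obs();print(o["time_s"],o["position"],o["eef_rot"],o["force"])
rows([[*fing(t,-1),.128] for t in range(-30,55,5)])
look("h")
E
```

```text
11.7 [0.47700735 0.00091446 0.12692902] [ 3.14140374e+00 -1.13810137e-04  1.57093356e+00] [1.93638266 0.71530736 0.35366939]
[ 0.01  0.02 -0.03]
[-0.13 -0.1  -0.03]
[-0.28 -0.22 -0.03]
[-0.44 -0.32 -0.03]
[-0.62 -0.4  -0.03]
[-0.81 -0.47 -0.03]
[-1.   -0.51 -0.03]
[-1.14 -0.55 -0.03]
[-1.28 -0.57 -0.03]
[-1.43 -0.58 -0.03]
[-1.58 -0.58 -0.03]
[-1.73 -0.56 -0.03]
[-1.89 -0.54 -0.03]
[-2.04 -0.5  -0.03]
[-2.2  -0.44 -0.03]
[-2.35 -0.37 -0.03]
[-2.5  -0.29 -0.03]
wrist [221.3 309.4] 457 [ 0.4534 -0.0014  0.149 ] th -34.6
wrist [278.9 362.8] 129 [ 0.4757 -0.0263  0.149 ] th -27.6
scene [260.9 203.5] 61 [ 0.4624 -0.0247  0.149 ] th -24.1
side [301.9 214.2] 30 [ 0.4542 -0.0039  0.149 ] th -33.6
```

View pics/hside.png

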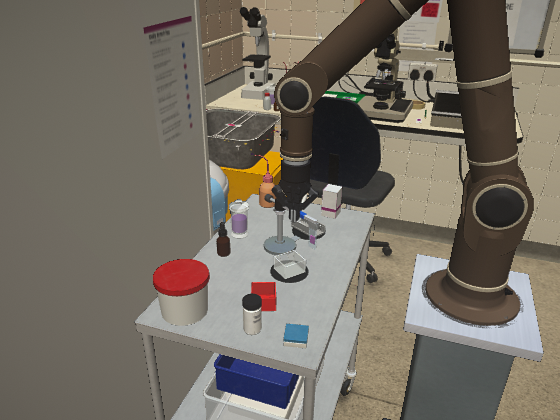

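The arm follows the finger, now at about -31°. The side view shows the slide at (313,238), clear of the trough at (289,265). Continuing.

Emit:
jog_arm(
  rows=[-0.13,-0.1,-0.02,0,0,0,1,-0.28,-0.21,-0.02,0,0,0,1,-0.44,-0.31,-0.02,0,0,0,1,-0.62,-0.4,-0.02,0,0,0,1,-0.81,-0.46,-0.02,0,0,0,1,-0.98,-0.51,-0.02,0,0,0,1,-1.14,-0.54,-0.02,0,0,0,1,-1.28,-0.57,-0.02,0,0,0,1],
)

```text
time_s: 12.65
position: [0.4545, -0.0506, 0.1277]
eef_rot: [-3.142, -0.0, 1.571]
force: [1.3, 1.7, -0.4]
width: -0.0
```

```bash
python3 - <<'E'
from h import *
o=robot.get_obs();print(o["time_s"],o["position"],o["eef_rot"],o["force"])
rows([[*fing(t,-1),.128] for t in range(5,70,5)])
look("i")
E
```

```text
12.65 [ 0.45450513 -0.05058205  0.12769045] [-3.14156223e+00 -4.24902882e-05  1.57061609e+00] [ 1.32643202  1.71849961 -0.36925266]
[ 0.15  0.02 -0.01]
[ 0.01 -0.   -0.01]
[-0.14 -0.02 -0.01]
[-0.29 -0.02 -0.01]
[-0.45 -0.   -0.01]
[-0.6   0.02 -0.01]
[-0.76  0.06 -0.01]
[-0.91  0.12 -0.01]
[-1.06  0.19 -0.01]
[-1.21  0.27 -0.01]
[-1.35  0.37 -0.01]
[-1.48  0.49 -0.01]
[-1.61  0.62 -0.01]
wrist [334.6 313.3] 248 [ 0.4751 -0.0552  0.149 ] th -0.8
scene [274.5 213.5] 59 [ 0.455  -0.0763  0.149 ] th 14.7
side [300. 205.] 15 [ 0.4748 -0.0542  0.149 ] th -1.8
```

Emit:
jog_arm(
  rows=[-0.14,-0.02,-0.01,0,0,0,1,-0.29,-0.02,-0.01,0,0,0,1,-0.45,0,-0.01,0,0,0,1,-0.6,0.02,-0.01,0,0,0,1,-0.76,0.06,-0.01,0,0,0,1,-0.9,0.12,-0.01,0,0,0,1,-1.05,0.19,-0.01,0,0,0,1,-1.2,0.27,-0.01,0,0,0,1],
)

```text
time_s: 13.6
position: [0.4655, -0.0985, 0.128]
eef_rot: [-3.141, -0.0, 1.571]
force: [0.0, 2.3, 0.1]
width: 0.0001
```

```bash
python3 - <<'E'
from h import *
o=robot.get_obs();print(o["time_s"],o["position"],o["eef_rot"],o["force"])
rows([[*fing(t,-1),.128] for t in (48,50,52,54,56,58,60,62,64,66,68)])
look("j")
for n in ["scene"]:
    a=cv2.imread(f"pics/j{n}.png")[165:325,190:390]; cv2.imwrite("pics/jz.png",cv2.resize(a,None,fx=3.7,fy=3.7,interpolation=cv2.INTER_CUBIC))
E
```

```text
13.6 [ 0.46551591 -0.09850448  0.12803254] [-3.14131406e+00 -4.32812564e-05  1.57076442e+00] [0.04700454 2.28082677 0.14349324]
[ 0.05 -0.04  0.  ]
[-0.01 -0.    0.  ]
[-0.07  0.04  0.  ]
[-0.12  0.08  0.  ]
[-0.18  0.12  0.  ]
[-0.23  0.16  0.  ]
[-0.29  0.21  0.  ]
[-0.34  0.26  0.  ]
[-0.39  0.31  0.  ]
[-0.44  0.37  0.  ]
[-0.48  0.42  0.  ]
wrist [345.  299.4] 1513 [ 0.4899 -0.0972  0.149 ] th 44.0
wrist [280.2 359.7] 47 [ 0.4648 -0.1251  0.149 ] th 45.6
scene [294.  215.9] 47 [ 0.4786 -0.1166  0.149 ] th 48.4
side [299.6 198.5] 30 [ 0.4877 -0.093   0.149 ] th 39.6
```

View pics/jz.png

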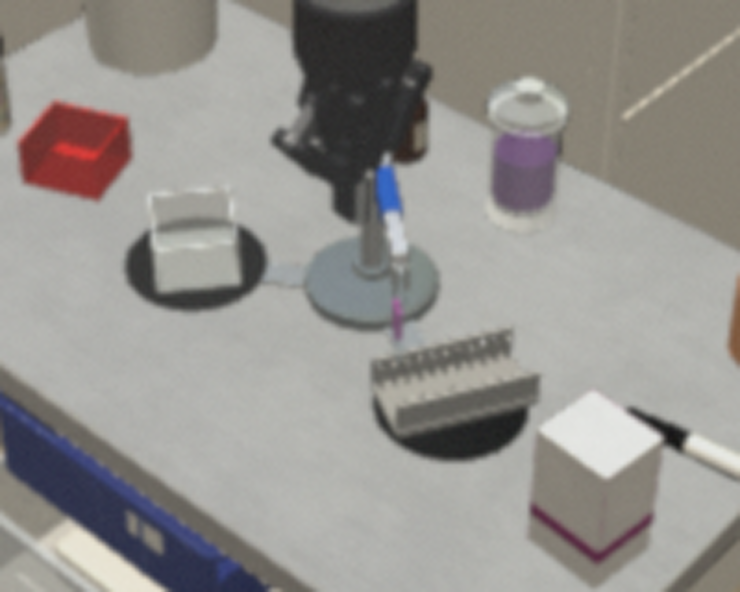

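View pics/jwrist.png

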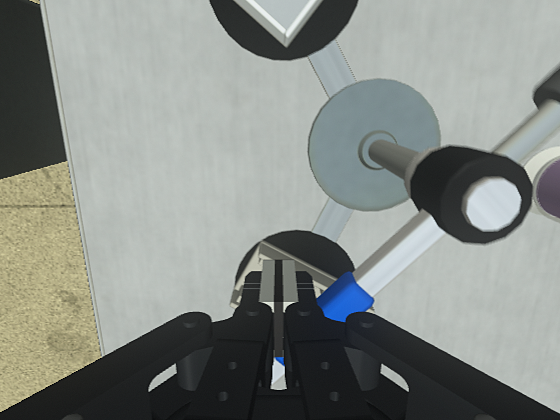

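Emit:
jog_arm(
  rows=[-0.06,0.04,0,0,0,0,1,-0.11,0.08,0,0,0,0,1,-0.17,0.12,0,0,0,0,1,-0.22,0.16,0,0,0,0,1,-0.27,0.2,0,0,0,0,1,-0.31,0.24,0,0,0,0,1,-0.31,0.24,0,0,0,0,1,-0.31,0.24,0,0,0,0,1],
)

```text
time_s: 14.55
position: [0.4751, -0.1107, 0.1281]
eef_rot: [3.141, 0.0, 1.571]
force: [0.0, 0.7, -0.6]
width: -0.0002
```

```bash
python3 - <<'E'
from h import *
o=robot.get_obs();print(o["time_s"],o["position"],o["eef_rot"],o["force"])
rows([[*fing(t,-1),.128] for t in (58,60,62,64,66,68,70)])
look("k"); w=robot.camera_info("wrist");np.save("pics/kR.npy",w,allow_pickle=True)
a=cv2.imread("pics/kwrist.png"); cv2.imwrite("pics/kz.png",cv2.resize(a[100:350,220:560],None,fx=2.3,fy=2.3,interpolation=cv2.INTER_CUBIC))
a=cv2.imread(f"pics/kscene.png")[165:325,190:390]; cv2.imwrite("pics/ksz.png",cv2.resize(a,None,fx=3.7,fy=3.7,interpolation=cv2.INTER_CUBIC))
E
```

```text
14.55 [ 0.47509706 -0.11073085  0.12809934] [3.14139063e+00 3.16164502e-04 1.57051211e+00] [ 0.03978353  0.71885698 -0.56092469]
[ 0.07 -0.08  0.  ]
[ 0.02 -0.03  0.  ]
[-0.03  0.02  0.  ]
[-0.08  0.07  0.  ]
[-0.13  0.13  0.  ]
[-0.18  0.18  0.  ]
[-0.22  0.24  0.  ]
wrist [345.3 294. ] 1844 [ 0.4995 -0.107   0.149 ] th 57.1
scene [300.2 215.6] 44 [ 0.4892 -0.1267  0.149 ] th 58.5
side [297.6 196.2] 26 [ 0.4975 -0.1054  0.149 ] th 54.7
```

View pics/kz.png

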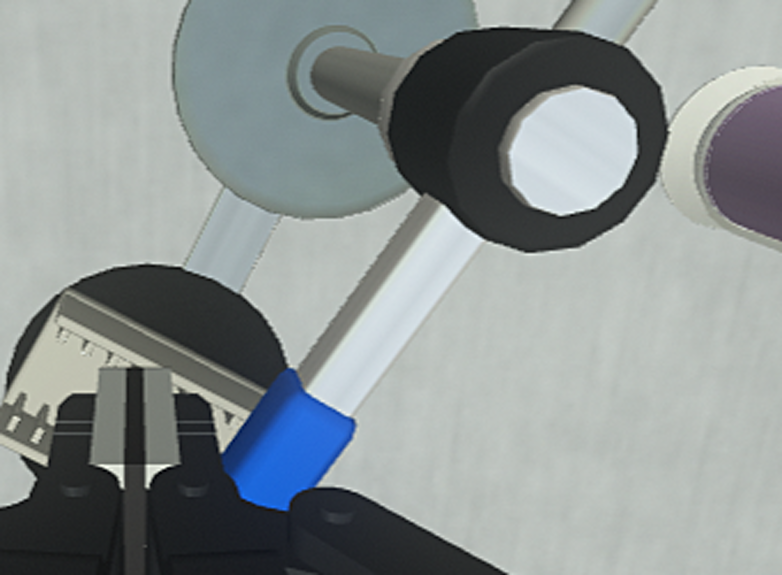

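View pics/ksz.png

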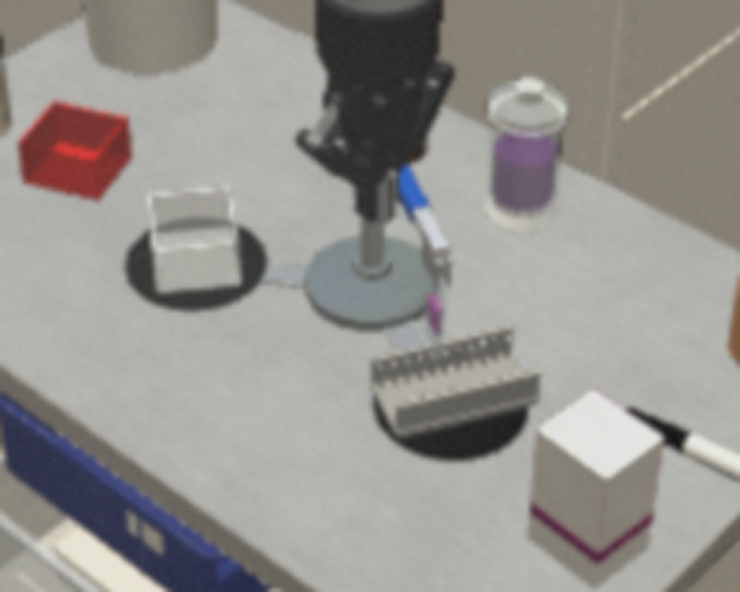

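```bash
python3 - <<'E'
from h import *
w=np.load("pics/kR.npy",allow_pickle=True).item()
g=lambda a,b:(220+a/2.3,100+b/2.3)
s=onz(w,*g(335,405),.147);e=onz(w,*g(464,224),.147);d=s-e;print(s,e,"dir",np.degrees(np.arctan2(-d[1],-d[0])),"th s",np.degrees(np.arctan2(-(s[1]-AX[1]),-(s[0]-AX[0]))), "hub",onz(w,*g(573,150),.16))
E
```

```text
[ 0.50725356 -0.10028529  0.147     ] [ 0.52521207 -0.06891597  0.147     ] dir 60.209442894896654 th s 60.313123466969174 hub [ 0.53342511 -0.05505092  0.16      ]
```

Emit:
jog_arm(
  rows=[-0.03,0.02,0,0,0,0,1,-0.05,0.05,0,0,0,0,1,-0.08,0.08,0,0,0,0,1,-0.1,0.1,0,0,0,0,1,-0.1,0.1,0,0,0,0,1,0.0,-0.05,0,0,0,0,1,0.1,-0.2,0,0,0,0,1,0.2,-0.35,0,0,0,0,1],
)

```text
time_s: 15.5
position: [0.4602, -0.102, 0.128]
eef_rot: [-3.141, 0.0, 1.571]
force: [0.4, 0.5, 0.3]
width: 0.0002
```

Emit:
jog_arm(
  rows=[0.1,-0.15,0,0,0,0,1,0.1,-0.2,-0.5,0,0,0,1,0.1,-0.2,-1.0,0,0,0,1,0.1,-0.2,-1.6,0,0,0,1,-0.5,-0.2,-2.2,0,0,0,1,-1.4,-0.2,-2.5,0,0,0,1,-2.4,-0.2,-2.5,0,0,0,1,-3.4,-0.2,-2.5,0,0,0,1],
)

```text
time_s: 16.3
position: [0.4529, -0.2394, 0.229]
eef_rot: [3.14, 0.001, 1.572]
force: [0.3, 0.1, 0.1]
width: 0.0003
```

```bash
python3 - <<'E'
from h import *
o=robot.get_obs();print(o["time_s"],o["position"],o["eef_rot"],o["force"])
look("l"); w=robot.camera_info("wrist");np.save("pics/lR.npy",w,allow_pickle=True)
a=cv2.imread("pics/lwrist.png"); cv2.imwrite("pics/lz.png",cv2.resize(a[0:290,130:520],None,fx=2,fy=2,interpolation=cv2.INTER_CUBIC))
E
```

```text
16.3 [ 0.4529324  -0.23938604  0.22895076] [3.13982229e+00 5.55202223e-04 1.57189283e+00] [0.30647942 0.11448444 0.05806448]
wrist [359.6  31.8] 1623 [ 0.4978 -0.1268  0.149 ] th 63.9
scene [301.6 214.7] 54 [ 0.494  -0.1269  0.149 ] th 61.5
side [298.6 194.9] 40 [ 0.4973 -0.1147  0.149 ] th 59.1
```

View pics/lz.png

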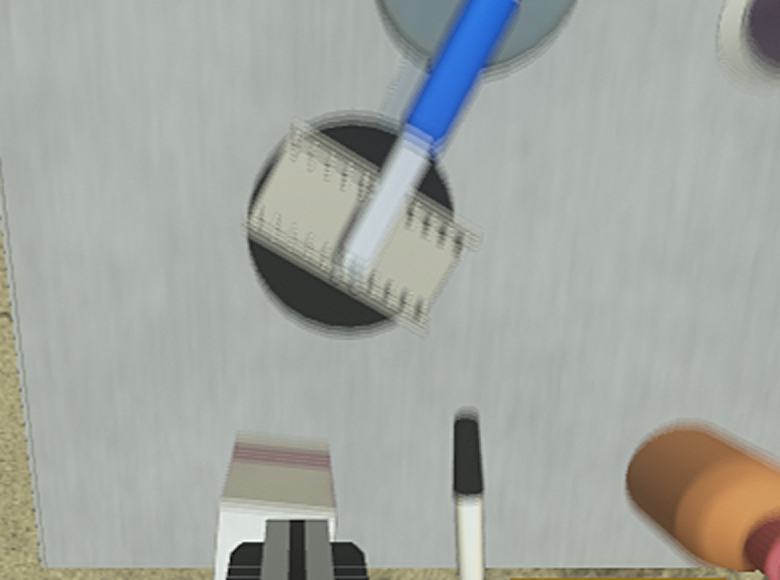

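Motion blur; retake now that the arm is still.

```bash
python3 - <<'E'
from h import *
look("m"); w=robot.camera_info("wrist");np.save("pics/mR.npy",w,allow_pickle=True)
a=cv2.imread("pics/mwrist.png"); cv2.imwrite("pics/mz.png",cv2.resize(a[0:200,220:420],None,fx=3,fy=3,interpolation=cv2.INTER_CUBIC))
E
```

```text
wrist [357.5  29.2] 1607 [ 0.4959 -0.1273  0.149 ] th 62.8
scene [301.6 214.8] 53 [ 0.4937 -0.1271  0.149 ] th 61.4
side [298.8 194.6] 38 [ 0.4974 -0.1168  0.149 ] th 60.0
```

View pics/mz.png

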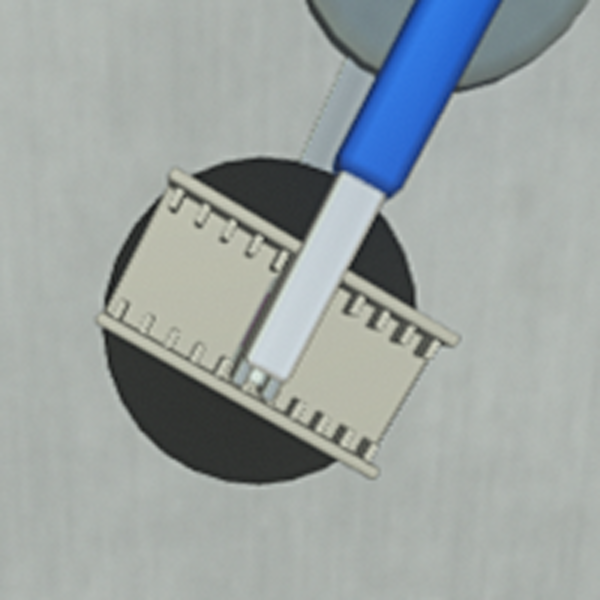

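```bash
python3 - <<'E'
from h import *
w=np.load("pics/mR.npy",allow_pickle=True).item()
g=lambda a,b:(220+a/3,b/3)
an=lambda e:np.degrees(np.arctan2(-(e[1]-AX[1]),-(e[0]-AX[0])))
e=onz(w,*g(271,369),.147);s=onz(w,*g(363,182),.147);d=e-s
print(e,s,np.hypot(*(e[:2]-AX)),"dir",np.degrees(np.arctan2(-d[1],-d[0])),"end",an(e))
c=[onz(w,*g(*q),.034) for q in [(174,172),(457,340),(377,474),(100,320)]];m=np.mean(c,0);print(np.round(c,4),m,an(m),np.hypot(*(m[:2]-AX)))
print("seat",onz(w,*g(260,320),.004),an(onz(w,*g(260,320),.004)))
o=robot.get_obs();print(o["time_s"],o["position"]); rows([[*fing(64,-1,.02),.2285],[*fing(64,-1,.02),.128]])
E
```

```text
[ 0.47115045 -0.17467256  0.147     ] [ 0.4880366  -0.13939855  0.147     ] 0.13359245322059007 dir 64.4189268805871 end 62.66262298369433
[[ 0.4515 -0.125   0.034 ]
 [ 0.5376 -0.1721  0.034 ]
 [ 0.5155 -0.2129  0.034 ]
 [ 0.4291 -0.1664  0.034 ]] [ 0.48341508 -0.16908804  0.034     ] 66.53715026184607 0.12328112044979948
seat [ 0.4798464  -0.16664812  0.004     ] 64.55184511058889
16.6 [ 0.45296637 -0.23700122  0.2279307 ]
[ 3.29  0.18 -0.01]
[3.29 0.18 2.5 ]
```

```bash
python3 - <<'E'
from h import *
w=robot.camera_info("wrist");np.save("pics/nR.npy",w,allow_pickle=True);p,d=robot.capture("wrist")
a=p[:,:,::-1];cv2.imwrite("pics/nwrist.png",a); cv2.imwrite("pics/nz.png",cv2.resize(a[0:200,220:420],None,fx=3,fy=3,interpolation=cv2.INTER_CUBIC)); print(w["t"],np.load("pics/mR.npy",allow_pickle=True).item()["t"],np.load("pics/lR.npy",allow_pickle=True).item()["t"])
E
```

```text
[-0.45148473 -0.26430164  0.30644036] [-0.45148473 -0.26430164  0.30644036] [-0.4519948  -0.26547599  0.30577227]
```

View pics/nz.png

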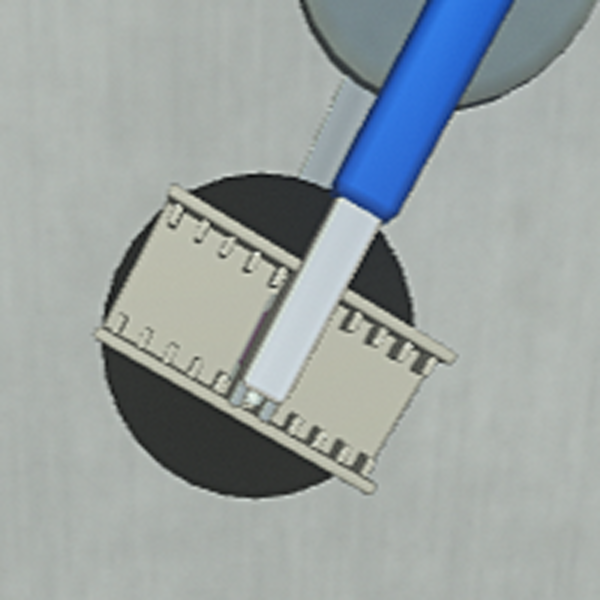

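```bash
python3 - <<'E'
from h import *
w=np.load("pics/nR.npy",allow_pickle=True).item()
g=lambda a,b:(220+a/3,b/3)
an=lambda e:np.degrees(np.arctan2(-(e[1]-AX[1]),-(e[0]-AX[0])))
e=onz(w,*g(268,393),.147);s=onz(w,*g(359,210),.147);d=e-s
print(e,s,np.hypot(*(e[:2]-AX)),"dir",np.degrees(np.arctan2(-d[1],-d[0])),"end",an(e),an(s))
c=[onz(w,*g(*q),.034) for q in [(173,190),(455,357),(372,489),(98,333)]];m=np.mean(c,0);print(np.round(c,4),m,an(m),np.hypot(*(m[:2]-AX)))
z=onz(w,*g(257,335),.004);print("seat",z,an(z))
o=robot.get_obs();print(o["time_s"],o["position"]); rows([[*fing(64,-1,.02),.2285],[*fing(64,-1,.02),.128]])
E
```

```text
[ 0.47066625 -0.17945363  0.147     ] [ 0.487521   -0.14446437  0.147     ] 0.1380732057628917 dir 64.27932296457602 end 63.3952588862312 63.04930348187518
[[ 0.4512 -0.1299  0.034 ]
 [ 0.5373 -0.1771  0.034 ]
 [ 0.5142 -0.2176  0.034 ]
 [ 0.4284 -0.1702  0.034 ]] [ 0.48278913 -0.17368934  0.034     ] 67.10126332315812 0.12775739471960199
seat [ 0.47896998 -0.17140815  0.004     ] 65.11661120412744
16.65 [ 0.45308845 -0.23686111  0.22800018]
[ 3.29  0.18 -0.01]
[3.29 0.18 2.5 ]
```

Emit:
jog_arm(
  rows=[0.9,0.0,0,0,0,0,1,2.0,0.0,0,0,0,0,1,2.9,0.0,0,0,0,0,1,3.3,0.1,0.4,0,0,0,1,3.3,0.1,1.2,0,0,0,1,3.3,0.1,2.0,0,0,0,1,3.3,0.1,2.5,0,0,0,1,3.3,0.1,2.5,0,0,0,1],
)

```text
time_s: 17.45
position: [0.455, -0.1048, 0.1259]
eef_rot: [-3.137, -0.001, 1.573]
force: [0.1, -0.3, 0.3]
width: -0.0002
```

```bash
python3 - <<'E'
from h import *
robot.capture("side");robot.capture("side")
o=robot.get_obs();print(o["time_s"],o["position"],o["force"])
rows([[*fing(60,-1),.128],[*fing(65,-1),.128],[*fing(67.9,-1),.128]])
E
```

```text
17.55 [ 0.45710334 -0.1055814   0.12851444] [0.34019324 1.04023112 0.28425726]
[-0.11  0.42  0.01]
[-0.24  0.55  0.01]
[-0.3   0.63  0.01]
```

Emit:
jog_arm(
  rows=[-0.08,0.2,0,0,0,0,1,-0.16,0.38,0,0,0,0,1,-0.22,0.5,0,0,0,0,1,-0.25,0.55,0,0,0,0,1,-0.28,0.59,0,0,0,0,1,-0.3,0.63,0,0,0,0,1,-0.3,0.63,0,0,0,0,1,-0.3,0.63,0,0,0,0,1],
)

```text
time_s: 18.35
position: [0.4822, -0.1185, 0.1281]
eef_rot: [3.142, 0.0, 1.571]
force: [-0.1, 0.5, -1.1]
width: -0.0005
```

```bash
python3 - <<'E'
from h import *
o=robot.get_obs();print(o["time_s"],o["position"],o["force"])
E
```

```text
18.35 [ 0.48216582 -0.1184903   0.12806262] [-0.05403444  0.50212903 -1.10617149]
```

Emit:
jog_arm(
  rows=[0.08,-0.15,0,0,0,0,1,0.15,-0.3,0,0,0,0,1,0.25,-0.45,-0.1,0,0,0,1,0.3,-0.6,-0.5,0,0,0,1,0.3,-0.6,-1.0,0,0,0,1,0.3,-0.6,-1.6,0,0,0,1,0.3,-0.6,-2.2,0,0,0,1,0.3,-0.6,-2.5,0,0,0,1],
)

```text
time_s: 19.15
position: [0.4586, -0.1062, 0.2303]
eef_rot: [3.139, 0.0, 1.571]
force: [0.4, -0.2, -0.4]
width: -0.0001
```

Emit:
jog_arm(
  rows=[-0.8,0,0,0,0,0,1,-1.7,0,0,0,0,0,1,-2.6,0,0,0,0,0,1,-3.3,0,0,0,0,0,1,-3.6,0,0,0,0,0,1,-3.6,0,0,0,0,0,1,-3.6,0,0,0,0,0,1,-3.6,0,0,0,0,0,1],
)

```text
time_s: 19.95
position: [0.4585, -0.2485, 0.228]
eef_rot: [-3.142, -0.001, 1.573]
force: [-0.3, 0.6, -0.3]
width: 0.0002
```

```bash
python3 - <<'E'
from h import *
print(robot.get_obs()["position"])
w=robot.camera_info("wrist");np.save("pics/oR.npy",w,allow_pickle=True)
look("o"); 
a=cv2.imread("pics/owrist.png"); cv2.imwrite("pics/oz.png",cv2.resize(a[0:200,220:420],None,fx=3,fy=3,interpolation=cv2.INTER_CUBIC))
a=cv2.imread(f"pics/oscene.png")[165:325,190:390]; cv2.imwrite("pics/osz.png",cv2.resize(a,None,fx=3.7,fy=3.7,interpolation=cv2.INTER_CUBIC))
E
```

```text
[ 0.45849475 -0.24854481  0.22799656]
wrist [352.9  25.3] 1361 [ 0.4989 -0.1327  0.149 ] th 66.3
scene [303.2 214.4] 54 [ 0.4974 -0.1289  0.149 ] th 64.3
side [298. 194.] 40 [ 0.5007 -0.1198  0.149 ] th 63.5
```

View pics/oz.png

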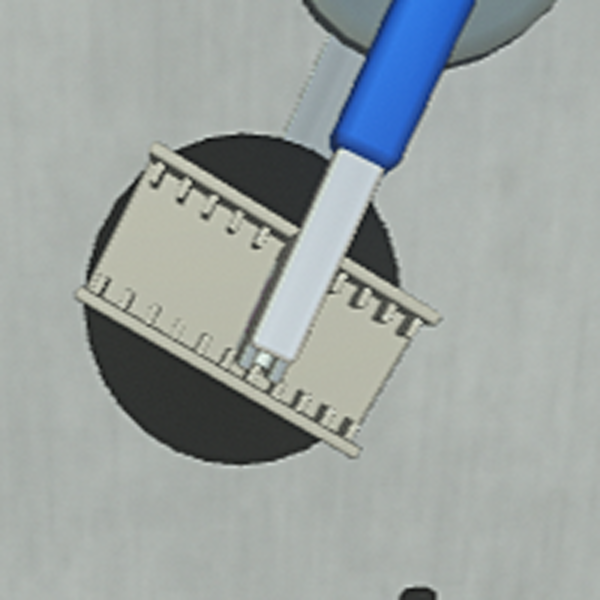

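View pics/osz.png

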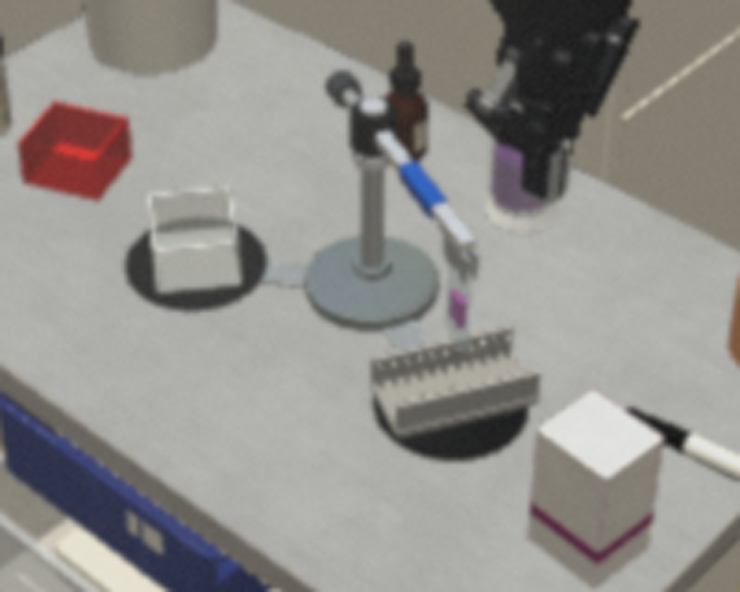

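```bash
python3 - <<'E'
from h import *
w=np.load("pics/oR.npy",allow_pickle=True).item()
g=lambda a,b:(220+a/3,b/3)
an=lambda e:np.degrees(np.arctan2(-(e[1]-AX[1]),-(e[0]-AX[0])))
e=onz(w,*g(275,353),.147);s=onz(w,*g(359,161),.147);d=e-s
print(e,s,np.hypot(*(e[:2]-AX)),"dir",np.degrees(np.arctan2(-d[1],-d[0])),"end",an(e),an(s))
c=[onz(w,*g(*q),.034) for q in [(155,148),(440,320),(357,454),(77,294)]];m=np.mean(c,0);print(np.round(c,4),m,an(m),np.hypot(*(m[:2]-AX)))
print("slide",e[:2]-d[:2]/np.hypot(*d[:2])*.010)
i=robot.camera_info("scene");print("scene slide bottom",onz(i,190+457/3.7,165+347/3.7,.058),"clip/barend",onz(i,190+457/3.7,165+240/3.7,.142))
for q in [(372,362),(512,332),(540,378),(392,410)]: print("rack",onz(i,190+q[0]/3.7,165+q[1]/3.7,.034).round(4))
E
```

```text
[ 0.47736118 -0.18303752  0.147     ] [ 0.49252437 -0.14714111  0.147     ] 0.13848761913875354 dir 67.10006628037354 end 66.53743450558474 66.31714174328934
[[ 0.4514 -0.1301  0.034 ]
 [ 0.5375 -0.1777  0.034 ]
 [ 0.5144 -0.2181  0.034 ]
 [ 0.4278 -0.1704  0.034 ]] [ 0.48278546 -0.17409424  0.034     ] 67.1701972079192 0.12813190170204708
slide [ 0.48125241 -0.17382566]
scene slide bottom [ 0.47363278 -0.18342139  0.058     ] clip/barend [ 0.47577049 -0.17793981  0.142     ]
rack [ 0.4462 -0.1354  0.034 ]
rack [ 0.5304 -0.1854  0.034 ]
rack [ 0.5075 -0.2259  0.034 ]
rack [ 0.4213 -0.174   0.034 ]
```

```bash
python3 - <<'E'
from rig import robot
o=robot.get_obs();print(o["time_s"],o["force"],o["qd"].round(3));print(robot.sign_off())
E
```

```text
20.1 [-0.79931663 -0.07203316 -0.1328172 ] [ 0.006  0.002  0.005 -0.005  0.002  0.001  0.003]
the job is handed in; nothing more can be done
None
```

The job is done and handed in at 20.1 s on the robot's clock, well inside the 64 s limit; sign-off gave no verdict.

- **Over the trough:** With the shut fingers I pushed only the blue sleeve until the slide hung over the trough. The wrist picture put it within about 0.5 mm of the trough's middle. I then backed off and left it untouched for more than 4 s; a look after the wait still showed it over the trough.
- **Over the rack:** I pushed the arm back round from the other side in two stages. I backed off after the first to measure, then pushed the last 3°.
- **Force:** The wrist force was 2.4 N or less in every reading I took.

**Last checks:** The fingers were clear of everything. The wrist camera put the slide about 1.5 mm from the rack's middle. The coarser scene camera put it about 4 mm off, and its absolute positions were 5 to 10 mm from the wrist camera's, so I relied on the wrist view. In the final scene view the trough, rack, carton, jar and dropper look unmoved. I did not check the pot separately, but nothing went near it.

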